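# Pack the fish-painting kit into its fitted tray

## Robot

A 6-joint arm with a two-finger parallel gripper is mounted at the origin on a cart in front of the work surface, level with it; the furniture and walls round the work are solid. World frame = base frame: x ahead of the robot, y to its left, z up, the work surface at z = 0. Lengths are in mm, angles in rad, forces in N, time in s.
With the tool pointing down it reaches from about 350 to 875 mm from the base axis. Payload 4.2 kg.
Tool frame: the origin (TCP) lies between the finger pads; the fingertips stand 17 mm ahead of it and the grasp point (between the pads) lies 2 mm behind it; z points along the fingers, y is the line along which they close (so a half turn about z gives the same grasp; the last joint's range is limited). The gripper opens to 85 mm and grips with 20 to 120 N. Pads are 22 mm wide; open, the fingers measure 114 mm over their backs; the gripper's body (76 mm by 85 mm) begins 54 mm behind the grasp point. The pads swing forward as they close: fully open they stand 13 mm farther back than shut.
Start: joints at [1.481, 0.385, 0.008, 0, -1.194, -0.259], TCP at [213.574, 587.355, 248.312] pointing down, gripper open.
Joint ranges: [-3.14, 3.14], [-1.21, 2.06], [-1.07, 1.41], [-3.16, 2.05], [-2.99, -0.16], [-3.1, 3.1]. Speed limits (rad/s): [2.79, 2.79, 3.14, 3.14, 3.14, 3.14].

## Interface

Orientations are given as a unit quaternion [x, y, z, w].
In Python, from bench import arm, imaging gives the robot as it stands (arm), with the cameras (imaging).
- The arm moves only by the tool nudge_tcp, called after "Call:" as name(argument=value, ...) on one line, values as JSON. Schema: {"type":"object","properties":{"steps":{"type":"object","properties":{"sx":{"type":"array","items":{"type":"number"},"minItems":1,"maxItems":10},"sy":{"type":"array","items":{"type":"number"},"minItems":1,"maxItems":10},"sz":{"type":"array","items":{"type":"number"},"minItems":1,"maxItems":10},"drx":{"type":"array","items":{"type":"number"},"minItems":1,"maxItems":10},"dry":{"type":"array","items":{"type":"number"},"minItems":1,"maxItems":10},"drz":{"type":"array","items":{"type":"number"},"minItems":1,"maxItems":10}},"additionalProperties":false,"required":["sx","sy","sz","drx","dry","drz"]},"jaw":{"type":"number"},"only":{"type":"string"},"quiet":{"type":"boolean"},"lines":{"type":"string"}},"required":["steps"],"additionalProperties":false}. steps is an object with one list for each field, all of the same length, 1 to 10, a row being the entries at one place: sx, sy, sz (the shift in mm), drx, dry, drz (a rotation vector in rad); each row is the pose to reach, as a shift and turn from the pose commanded when the call began, along the tool's axes at that moment; what a row does not reach only later rows make up. A row lasts 1/10 s, in which the tool goes at most 50 mm and 0.15 rad, less where a joint would pass 70% of its speed; a pose out of reach is approached as far as the arm can. jaw is the finger opening in mm, set as the call begins (left out keeps the last). The fingers move at their own pace and stop on an object; the grip force is fixed at half the most. Time passes only in rows, so rows that do not move let the fingers close. The tool returns the time, the measured TCP pose, the force, the opening and the grip force at its end. only (a regular expression) keeps the lines of the reply that match it, lines (a string "A,B") keeps lines A to B, and quiet returns only ok. Input that does not fit is refused with a message, and nothing moves.
- arm.read_state(): the state, without advancing time (a new reading comes with each control period).
- imaging.get_image(name): name is "side" or "top"; returns the picture (400x640x3 uint8, blue, green, red); there is no depth.
- imaging.get_calibration(name): a dict with "K" (3x3 intrinsics, pixels), "rvec" (rotation vector, rad) and "tvec" (3), from world to camera coordinates, as OpenCV has them. Camera axes: x right, y down, z forward; pixel columns grow to the right and rows downward; lengths in mm; the calibration is good to about 2 mm. A picture is of the moment at which its call begins. get_calibration takes no time and is no camera call.
- arm.job_done(): hands the job in; it is judged then, once.
The state is a dict: "clock": time; "joints": joint angles; "joint_vel": joint speeds; "joint_efforts": joint torques, N m; "position": TCP position; "ee_rot": TCP orientation; "contact_force": force on the tool from outside, world axes, zero at the start; "wrist_torque": the same for the moment, N m; "gripper_width": finger opening in mm; "grasp_force": force on a finger pad.
Only numpy, scipy, OpenCV 4.12 (cv2) and the standard library are available. Lean on these libraries where they do the work, as an engineer would, in place of code of your own. Each camera call takes 0.05 s, during which the arm holds its last target. There are 200 camera calls.

## Task

Pack the fish-painting kit for the next class: put the wooden fish, the jar of picks, the black pot of gesso and the short bottle of thinner with the red band into the wooden tray, each down on the floor of the pocket cut to its shape and size (fish and jar lying, pot and bottle standing and kept upright all the way). The tall bottle of pouring medium and the black glue bottle with the long nozzle do not belong to the kit: leave them standing where they are.

Things in the scene. Friction and masses are not known exactly. Their poses are not given: they have to be found in the camera images.
- fish: the wooden fish: a stack of five thin light-plywood fish glued together slightly askew, 34 wide (x) by 53 long (y, nose to tail) by 14 mm high, lying flat on a grey-blue mat, 3 mm thick, as do all loose things; origin at the centre of its underside. Its upper 8 mm stand out of its pocket: grip it across its width (along x) by these. 20 g.
- pick_jar: the pick jar: small clear jar of wooden picks with a light-wood octagonal screw cap, lying on its side on a flat of the cap (it does not roll); 33 wide (x) by 80 long (y) by 33 mm high; origin at the centre of its underside. 40 g.
- gesso: the pot of gesso: a small black round pot with a white cap, 30 mm in diameter, 48 mm high, standing; cap from 34 mm up; origin at the centre of its foot, z up. 50 g.
- thinner: the bottle of thinner: a short stout clear-and-white round bottle with a red band round its foot and a white cap, body 49 mm in diameter up to 74 mm, cap 29 mm in diameter up to 94 mm, standing; origin at the centre of its foot, z up. 150 g.
- insert_wide: fixed light-wood insert, 97 x 97 x 24 mm, with a round well for the thinner, 62 mm wide, 16 mm deep, felt floor. Origin at the centre of its underside, 4 mm above the table: floor 8, top 24 mm above it. The four inserts fill the bays (100 mm apart, in any arrangement) of one square wooden tray, 216 mm wide, walls 8 mm thick and 24 mm high.
- insert_narrow: like insert_wide, with a narrow round well for the gesso pot: 42 mm in diameter, 14 mm deep; its floor 10 mm, the insert's top 24 mm above the origin. Fixed.
- insert_long: like insert_wide, with a long straight round-cornered pocket for the lying pick jar: 90 mm long (along the insert's y), 45 mm wide (x), 10 mm deep; its floor 14 mm, the insert's top 24 mm above the origin. Fixed.
- insert_short: like insert_long, with a short round-cornered pocket for the wooden fish: 64 mm long (along the insert's y), 46 mm wide (x), only 6 mm deep; its floor 18 mm, the insert's top 24 mm above the origin. Fixed.
- medium: look-alike of the thinner that is not part of the kit: the tall white bottle of pouring medium with a green band low on its label, 53 mm in diameter, 136 mm high, standing; origin at the centre of its foot. Stays where it is.
- glue: look-alike of the gesso pot that is not part of the kit: the black glue bottle with a long black nozzle, flat body 24 (x) by 40 (y) by 86 mm, 138 mm high with the nozzle, standing; origin at the centre of its foot. Stays where it is.

How it is judged:
By the outcome, as a careful person would: the job done as asked, in the order asked, and still so for the second after the job is handed in, with the robot touching nothing.
It also fails if it takes over 112 s, if anything falls off the work surface, if the arm or the gripper's body presses on something with over 40 N, if the wrist force passes 120 N, or if a joint passes its speed limit or range.

## Working session

There is one attempt and no reset: what is moved stays moved. The work goes in short steps, Python scripts to look and compute and a tool call to move; the robot and the scene stay as the last step left them, time stands still between calls to the robot, and variables do not carry over. Pictures are saved under pics/ and viewed, at most 14 in all, crops included, and the job is handed in when it is done.

```bash
ls; mkdir -p pics; python3 - <<'E'
from bench import arm, imaging
import cv2
for n in("top","side"):
    cv2.imwrite(f"pics/{n}0.png",imaging.get_image(n)); c=imaging.get_calibration(n); print(n,c)
s=arm.read_state(); print(s)
E
```

```text
bench.py
pics
top {'K': array([[497.67260939,   0.        , 322.25021509],
       [  0.        , 497.67260939, 194.62683187],
       [  0.        ,   0.        ,   1.        ]]), 'rvec': array([ 2.10463864, -2.13275522,  0.20173973]), 'tvec': array([  63.6708395 ,  520.41887435, 1046.62889978])}
side {'K': array([[520.0087221 ,   0.        , 317.80959308],
       [  0.        , 520.0087221 , 199.89340284],
       [  0.        ,   0.        ,   1.        ]]), 'rvec': array([ 2.07709693, -0.30048745,  0.18851925]), 'tvec': array([-469.97505346,  131.06352562,  886.55037146])}
{'clock': 0.1, 'joints': array([ 1.48065353e+00,  3.85492168e-01,  6.73037236e-03, -4.81448027e-04,
       -1.19399641e+00, -2.58600582e-01]), 'joint_vel': array([-0.00033706, -0.00191669,  0.00317636,  0.00017153,  0.00037266,
        0.00105237]), 'joint_efforts': array([-4.78229922e-04, -3.93321133e+01,  1.88928241e+01,  4.19790655e+00,
       -2.58612818e-03,  4.22195868e-06]), 'position': array([213.37480774, 586.91079208, 247.30392586]), 'ee_rot': array([ 9.84819831e-01, -1.73576749e-01, -1.40430491e-04,  9.96285445e-04]), 'contact_force': array([-0.10512895, -0.74778131, -0.63091404]), 'wrist_torque': array([-0.00250652,  0.0160135 ,  0.03826796]), 'grasp_force': 0.0, 'gripper_width': 85.41004609279496}
```

View pics/top0.png

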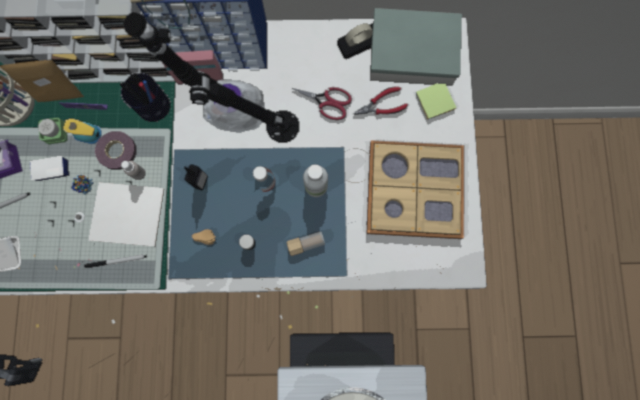

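View pics/side0.png

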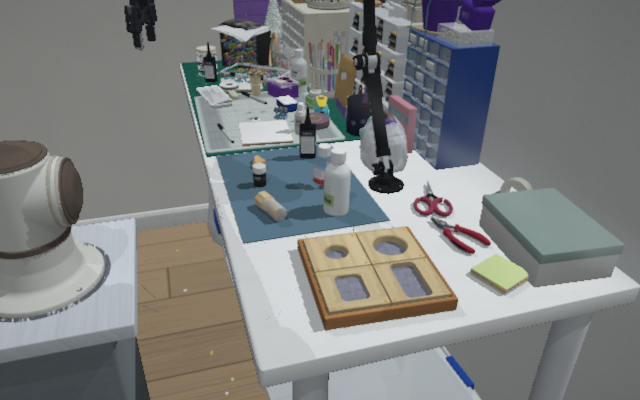

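The top view shows the mat with the glue (195,177), thinner (263,178), medium (316,178), fish (204,237), gesso (247,242) and jar (306,243). The tray is at (416,190), and there is a lamp pole with its base at (285,125). The side view agrees. Next I'll zoom in.

```bash
cat > h.py <<'E'
from bench import arm, imaging
import cv2, numpy as np
from scipy.spatial.transform import Rotation as R
def ray(n,u,v,z):
    c=imaging.get_calibration(n); Rm=cv2.Rodrigues(c["rvec"])[0]; o=-Rm.T@c["tvec"]
    d=Rm.T@np.linalg.inv(c["K"])@[u,v,1.]
    return (o+d*(z-o[2])/d[2])
def proj(n,p):
    c=imaging.get_calibration(n); return cv2.projectPoints(np.float64(p).reshape(-1,1,3),c["rvec"],c["tvec"],c["K"],None)[0].reshape(-1,2)
def crop(n,img,x0,y0,w,h,s,out):
    cv2.imwrite(out,cv2.resize(img[y0:y0+h,x0:x0+w],None,fx=s,fy=s,interpolation=cv2.INTER_CUBIC))
E
python3 - <<'E'
from h import *
t=cv2.imread("pics/top0.png"); s=cv2.imread("pics/side0.png")
crop("top",t,170,145,180,135,4.4444,"pics/t_mat.png")
crop("top",t,360,135,115,110,5,"pics/t_tray.png")
crop("side",s,210,120,250,205,2.9,"pics/s_mat.png")
for n in("top","side"):
    print(n,ray(n,320,200,0)); c=imaging.get_calibration(n); Rm=cv2.Rodrigues(c["rvec"])[0]; print(-Rm.T@c["tvec"])
E
```

```text
top [518.54280059  62.19380485   0.        ]
[ 310.88263186   54.82541466 1127.23910399]
side [532.84420331 122.07834359   0.        ]
[ 240.80120419 -807.09932132  560.91998123]
```

View pics/t_mat.png

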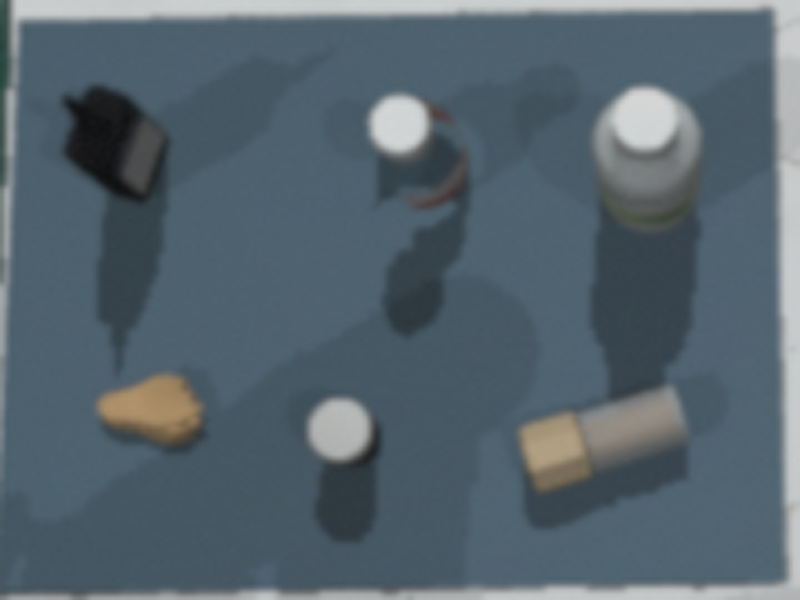

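View pics/t_tray.png

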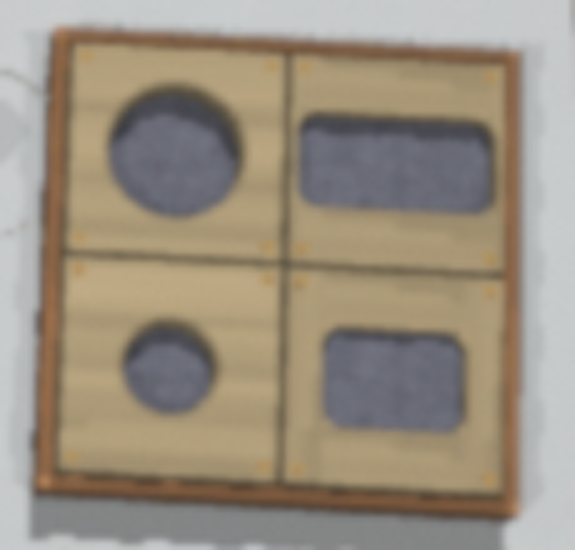

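View pics/s_mat.png

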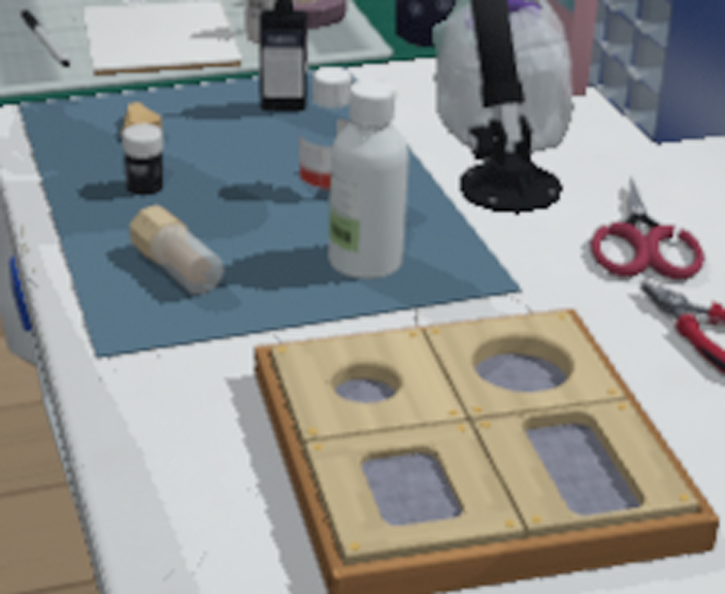

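```bash
python3 - <<'E'
from h import *
t=cv2.imread("pics/top0.png")
M=lambda x,y:(170+(x+.5)/4.4444-.5,145+(y+.5)/4.4444-.5)
T=lambda x,y:(360+(x+.5)/5-.5,135+(y+.5)/5-.5)
np.set_printoptions(precision=1,suppress=True)
r=lambda p,z:ray("top",*p,z)
print("thinner",r(M(400,126),97),"medium",r(M(645,120),139),"gesso",r(M(340,430),51),"glue",r(M(105,145),89))
cr=r(T(286,262),28); print("cross",cr)
C=[r(T(*p),24) for p in((56,30),(522,52),(517,516),(38,492))]
for i in range(4): d=C[(i+1)%4]-C[i]; print("edge",C[i],np.linalg.norm(d),np.degrees(np.arctan2(d[1],d[0])))
print("mean corner",np.mean(C,0))
S=[r(T(*p),28) for p in((289,55),(280,480),(68,254),(503,271))]
for a,b in((0,1),(2,3)): d=S[b]-S[a]; print("seam",np.linalg.norm(d),np.degrees(np.arctan2(d[1],d[0])))
for n,p in dict(wide=(175,150),narrow=(169,367),long=(396,164),short=(394,380)).items(): print(n,r(T(*p),28))
# fish & jar segmentation
hsv=cv2.cvtColor(t,cv2.COLOR_BGR2HSV)
for n,(x0,y0,x1,y1),z in(("fish",(185,222,225,250),12),("jar",(280,228,332,262),20)):
    s=hsv[y0:y1,x0:x1]; m=((s[...,0]<40)&(s[...,1]>(70 if n=="fish" else 12))|((s[...,0]<40)&(s[...,2]>110))).astype(np.uint8)
    k,l,st,ce=cv2.connectedComponentsWithStats(m); i=1+st[1:,4].argmax(); m=l==i
    v,u=np.nonzero(m); P=np.array([r((a+x0,b+y0),z)[:2] for a,b in zip(u,v)]).astype(np.float32)
    (c,wh,a)=cv2.minAreaRect(P); w=np.linalg.svd(P-P.mean(0))[2][0]
    print(n,m.sum(),"rect",c,wh,a,"mean",P.mean(0),"pca",np.degrees(np.arctan2(w[1],w[0])))
E
```

```text
thinner [560.9 189.4  97. ] medium [552.   71.3 139. ] gesso [420.3 222.9  51. ] glue [555.4 332.6  89. ]
cross [ 540.2 -156.7   28. ]
edge [651.8 -56.8  24. ] 214.40323433631772 -93.63016187311996
edge [ 638.2 -270.8   24. ] 214.3512191361848 175.55089374740805
edge [ 424.5 -254.1   24. ] 212.52744190131313 86.35207908467258
edge [438.1 -42.   24. ] 214.2667428515299 -3.9478057693068167
mean corner [ 538.2 -155.9   24. ]
seam 196.10878416842405 176.00194238715025
seam 195.92793580079237 -93.08067043291132
wide [ 593.  -108.7   28. ]
narrow [ 492.9 -102.    28. ]
long [ 585.  -208.8   28. ]
short [ 485.7 -202.2   28. ]
fish 239 rect (437.64556884765625, 326.10107421875) (50.02603530883789, 31.569698333740234) 89.23969268798828 mean [436.8 323.8] pca 82.97959
jar 408 rect (418.12225341796875, 97.62845611572266) (34.520538330078125, 79.30276489257812) 17.66155242919922 mean [416.4 103. ] pca 108.42545
```

```bash
cat >> h.py <<'E'
def d(x,y,z,yaw):
    """shift and turn in tool axes from the measured pose to tool-down pose with tool y at yaw deg"""
    s=arm.read_state(); A=R.from_quat(s["ee_rot"]); a=np.radians(yaw)
    Y=np.array([np.cos(a),np.sin(a),0]);Z=np.array([0,0,-1.]);B=R.from_matrix(np.c_[np.cross(Y,Z),Y,Z])
    v=(A.inv()*B).as_rotvec()
    print("->",np.round(A.inv().apply(np.array([x,y,z])-s["position"]),1),np.round(v,3),"now",np.round(s["position"],1),"j",np.round(s["joints"],2),"t",round(s["clock"],1),"w",round(s["gripper_width"],1))
E
python3 - <<'E'
from h import *
d(437.5,325.5,130,176)
# lamp elbow triangulation
for z in (0,200,300,400,500): print(z,ray("top",200,93,z)[:2],ray("side",360,62,z)[:2],ray("top",285,125,z)[:2])
E
```

```text
-> [300.  168.8 117.7] [ 2.000e-03 -1.000e-03  1.292e+00] now [213.4 586.9 247.3] j [ 1.48  0.39  0.01 -0.   -1.19 -0.26] t 0.1 w 85.4
0 [784.26224714 347.8051182 ] [1013.22893386 1141.44391836] [700.65503625 143.09028791]
200 [700.27303605 295.82329775] [737.81434515 446.67699799] [631.49980503 127.42992394]
300 [658.2784305  269.83238753] [600.10705079  99.2935378 ] [596.92218942 119.59974195]
400 [616.28382495 243.8414773 ] [ 462.39975643 -248.08992239] [562.34457381 111.76955997]
500 [574.28921941 217.85056707] [ 324.69246207 -595.47338258] [527.7669582  103.93937798]
```

Call:
nudge_tcp(steps={"sx": [150, 150, 150, 150, 150, 300, 300, 300, 300, 300], "sy": [85, 85, 85, 85, 85, 169, 169, 169, 169, 169], "sz": [60, 60, 60, 60, 60, 118, 118, 118, 118, 118], "drx": [0, 0, 0, 0, 0, 0, 0, 0, 0, 0], "dry": [0, 0, 0, 0, 0, 0, 0, 0, 0, 0], "drz": [0.65, 0.65, 0.65, 0.65, 0.65, 1.292, 1.292, 1.292, 1.292, 1.292]}, jaw=60)

```text
clock: 1.1
position: [438.5, 322.0, 128.0]
ee_rot: [-0.679, 0.734, -0.0, -0.003]
contact_force: [0.7, 0.1, 0.6]
gripper_width: 60.0
grasp_force: 0.0
```

```bash
python3 - <<'E'
from h import *
d(437.5,325.5,50,176)
t=imaging.get_image("side");cv2.imwrite("pics/side1.png",t);
p=arm.read_state()["position"]; print(proj("side",[p,p-[0,0,17]]))
E
```

```text
-> [-3.7  1.  78. ] [ 0.003 -0.004 -0.009] now [438.5 322.  128. ] j [ 0.93  0.37 -0.35 -0.   -0.86 -1.01] t 1.1 w 60.0
[[256.09655036 115.37661159]
 [256.45089029 122.29563586]]
```

Call:
nudge_tcp(steps={"sx": [-3, -3, -3, -3], "sy": [1, 1, 1, 1], "sz": [40, 78, 78, 78], "drx": [0, 0, 0, 0], "dry": [0, 0, 0, 0], "drz": [-0.009, -0.009, -0.009, -0.009]})

```text
clock: 1.55
position: [437.0, 329.4, 52.5]
ee_rot: [-0.686, 0.728, -0.0, -0.0]
contact_force: [0.0, 1.2, 0.0]
gripper_width: 59.8
grasp_force: 0.0
```

```bash
python3 - <<'E'
from h import *
d(437.5,325.5,28,176)
p=arm.read_state()["position"]; 
a=[]
for n in("side","top"):
    t=imaging.get_image(n); q=proj(n,[p,p-[0,0,17]]); print(q)
    x,y=q[0].astype(int); a.append(cv2.resize(t[y-40:y+40,x-50:x+50],None,fx=4,fy=4,interpolation=cv2.INTER_CUBIC)); print(x-50,y-40)
cv2.imwrite("pics/a1.png",np.hstack(a))
E
```

```text
-> [ 3.8 -0.7 24.5] [ 0.    -0.001  0.01 ] now [437.  329.4  52.5] j [ 0.94  0.48 -0.42  0.   -0.68 -1.  ] t 1.6 w 59.8
[[256.65296974 144.82716417]
 [256.99150146 151.31173973]]
206 104
[[197.0664664  234.23800993]
 [199.00509866 235.11449011]]
147 194
```

View pics/a1.png

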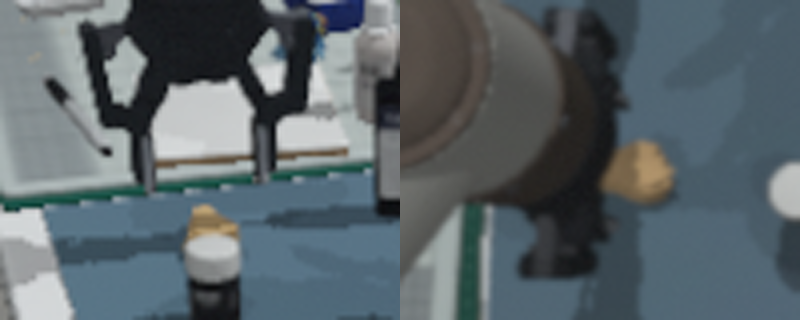

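Call:
nudge_tcp(steps={"sx": [4, 4, 4], "sy": [-0.5, -0.5, -0.5], "sz": [15, 27, 27], "drx": [0, 0, 0], "dry": [0, 0, 0], "drz": [0.01, 0.01, 0.01]})

```text
clock: 1.95
position: [436.9, 324.8, 25.1]
ee_rot: [-0.682, 0.732, -0.0, -0.0]
contact_force: [0.2, -0.7, 0.3]
gripper_width: 59.8
grasp_force: 0.0
```

Call:
nudge_tcp(steps={"sx": [0, 0, 0, 0, 0], "sy": [0, 0, 0, 0, 0], "sz": [0, 0, 0, 0, 0], "drx": [0, 0, 0, 0, 0], "dry": [0, 0, 0, 0, 0], "drz": [0, 0, 0, 0, 0]}, jaw=20)

```text
clock: 2.45
position: [437.8, 325.7, 26.6]
ee_rot: [-0.682, 0.731, -0.0, 0.001]
contact_force: [-0.6, -0.8, 5.6]
gripper_width: 24.5
grasp_force: 58.5
```

Call:
nudge_tcp(steps={"sx": [0, 0, 0, 0, 0], "sy": [0, 0, 0, 0, 0], "sz": [-25, -75, -75, -75, -75], "drx": [0, 0, 0, 0, 0], "dry": [0, 0, 0, 0, 0], "drz": [0, 0, 0, 0, 0]})

```text
clock: 2.95
position: [436.6, 324.5, 99.6]
ee_rot: [-0.681, 0.732, 0.0, -0.001]
contact_force: [0.5, -0.3, -1.1]
gripper_width: 24.4
grasp_force: 59.0
```

```bash
python3 - <<'E'
from h import *
d(486.8,-203.1,100,176)
p=arm.read_state()["position"]; 
a=[]
for n in("side","top"):
    t=imaging.get_image(n); q=proj(n,[p,p-[0,0,17]]); print(q)
    x,y=q[0].astype(int); a.append(cv2.resize(t[y-40:y+40,x-50:x+50],None,fx=4,fy=4,interpolation=cv2.INTER_CUBIC)); print(x-50,y-40)
cv2.imwrite("pics/a2.png",np.hstack(a))
E
```

```text
-> [522.6 -87.7   0. ] [ 0.001 -0.001 -0.002] now [436.6 324.5  99.6] j [ 0.94  0.41 -0.38 -0.   -0.78 -1.01] t 3.0 w 24.4
[[255.92820271 127.1649101 ]
 [256.27939719 133.91819367]]
205 87
[[193.73225519 231.81425791]
 [195.80942152 232.76793352]]
143 191
```

View pics/a2.png

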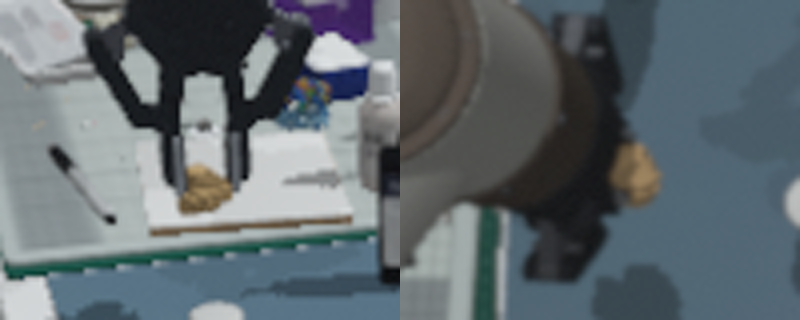

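Call:
nudge_tcp(steps={"sx": [40, 80, 125, 170, 215, 260, 305, 350, 395, 440], "sy": [-4, -8, -11, -15, -19, -22, -35, -45, -55, -66], "sz": [0, 0, 0, 0, 0, 0, 0, 0, 0, 0], "drx": [0, 0, 0, 0, 0, 0, 0, 0, 0, 0], "dry": [0, 0, 0, 0, 0, 0, 0, 0, 0, 0], "drz": [0, 0, 0, 0, 0, 0, 0, 0, 0, 0]})

```text
clock: 4.05
position: [471.2, -120.4, 99.4]
ee_rot: [-0.682, 0.732, 0.001, -0.001]
contact_force: [0.1, 0.1, 0.4]
gripper_width: 24.3
grasp_force: 59.0
```

Call:
nudge_tcp(steps={"sx": [45, 82, 82, 82, 82], "sy": [-11, -22, -22, -22, -22], "sz": [0, 0, 0, 0, 0], "drx": [0, 0, 0, 0, 0], "dry": [0, 0, 0, 0, 0], "drz": [0, 0, 0, 0, 0]})

```text
clock: 4.55
position: [487.2, -201.3, 99.5]
ee_rot: [-0.682, 0.732, 0.001, -0.001]
contact_force: [-0.2, 0.6, -0.6]
gripper_width: 23.8
grasp_force: 59.0
```

```bash
python3 - <<'E'
from h import *
d(486.8,-203.1,100,176)
p=arm.read_state()["position"]; 
a=[]
for n in("side","top"):
    t=imaging.get_image(n); q=proj(n,[p,p-[0,0,17]]); print(q)
    x,y=q[1].astype(int); a.append(cv2.resize(t[y-40:y+40,x-40:x+40],None,fx=5,fy=5,interpolation=cv2.INTER_CUBIC)); print(x-40,y-40)
cv2.imwrite("pics/a3.png",np.hstack(a))
E
```

```text
-> [ 1.8  0.3 -0.5] [ 0.002  0.    -0.001] now [ 487.2 -201.3   99.5] j [-0.08  0.38 -0.42 -0.   -0.77  0.01] t 4.5 w 23.8
[[354.24559203 249.29678202]
 [353.74339031 258.31108856]]
313 218
[[445.60062215 204.4129717 ]
 [443.691134   205.79047503]]
403 165
```

View pics/a3.png

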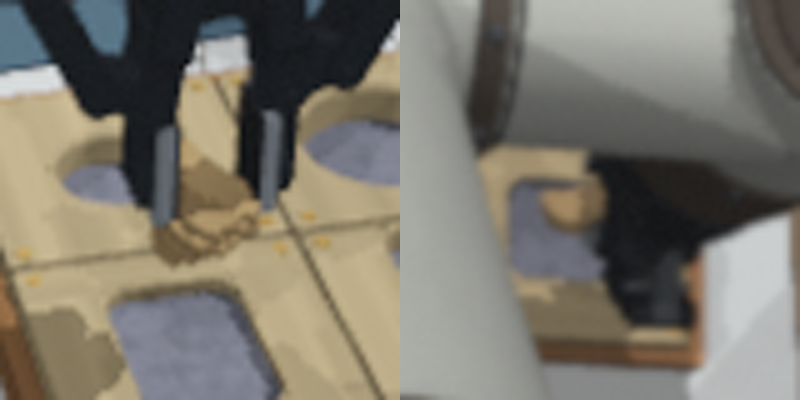

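```bash
python3 - <<'E'
from h import *
np.set_printoptions(precision=1,suppress=True)
S=lambda x,y:(313+(x+.5)/5-.5,218+(y+.5)/5-.5)
T=lambda x,y:(403+(x-400+.5)/5-.5,165+(y+.5)/5-.5)
p=arm.read_state()["position"]
ts=imaging.get_image("side"); cv2.imwrite("pics/b.png",cv2.resize(ts[240:285,330:385],None,fx=12,fy=12,interpolation=cv2.INTER_CUBIC))
for q,z in(((155,228),90),((210,225),90),((258,203),90),((165,260),76),((258,225),76)): print("S",q,ray("side",*S(*q),z)-p)
for q in((545,205),(560,185),(570,228),(600,190),(600,228)): print("T",q,ray("top",*T(*q),88)-p)
E
```

```text
S (155, 228) [-23.2 -17.3 -10. ]
S (210, 225) [ -6.8 -20.5 -10. ]
S (258, 203) [ 11.1 -14.1 -10. ]
S (165, 260) [-18.9 -15.8 -24. ]
S (258, 225) [ 14.6  -7.2 -24. ]
T (545, 205) [ -0.6  26.4 -12. ]
T (560, 185) [  7.9  19.6 -12. ]
T (570, 228) [-10.6  16.4 -12. ]
T (600, 190) [  5.5   2.8 -12. ]
T (600, 228) [-10.8   3.8 -12. ]
```

View pics/b.png

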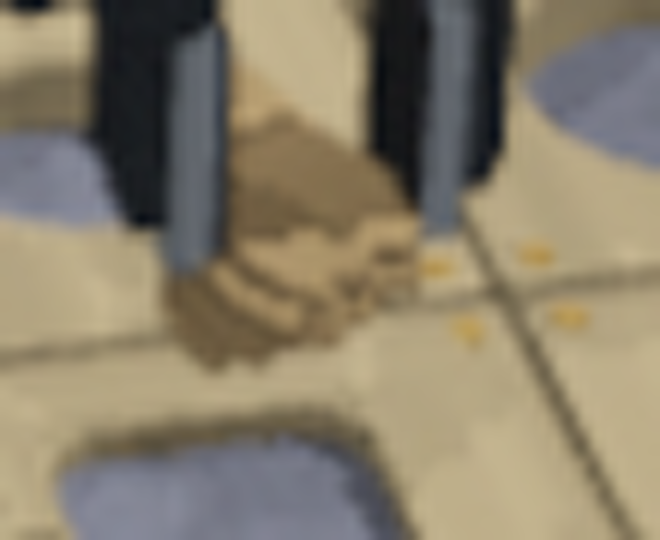

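Call:
nudge_tcp(steps={"sx": [5.5, 5.5, 5.5, 5.5, 5.5, 5.5], "sy": [-4, -4, -4, -4, -4, -4], "sz": [20, 35, 46, 50, 50, 50], "drx": [0, 0, 0, 0, 0, 0], "dry": [0, 0, 0, 0, 0, 0], "drz": [0, 0, 0, 0, 0, 0]})

```text
clock: 5.3
position: [492.1, -207.5, 50.9]
ee_rot: [-0.682, 0.732, -0.0, 0.0]
contact_force: [0.1, -0.6, 0.1]
gripper_width: 24.3
grasp_force: 59.0
```

Call:
nudge_tcp(steps={"sx": [0, 0, 0, 0, 0], "sy": [0, 0, 0, 0, 0], "sz": [1, 2, 3, 3, 3], "drx": [0, 0, 0, 0, 0], "dry": [0, 0, 0, 0, 0], "drz": [0, 0, 0, 0, 0]})

```text
clock: 5.8
position: [491.6, -207.7, 47.4]
ee_rot: [-0.682, 0.732, -0.0, 0.0]
contact_force: [-0.4, -0.1, 0.5]
gripper_width: 24.1
grasp_force: 59.0
```

```bash
python3 - <<'E'
from h import *
d(490.8,-207,46,176)
t=imaging.get_image("side"); cv2.imwrite("pics/b2.png",cv2.resize(t[230:310,310:410],None,fx=6,fy=6,interpolation=cv2.INTER_CUBIC))
E
```

```text
-> [-0.6  0.8  1.4] [-0.    -0.    -0.001] now [ 491.6 -207.7   47.4] j [-0.1   0.47 -0.46  0.   -0.65  0.02] t 5.8 w 24.1
```

View pics/b2.png

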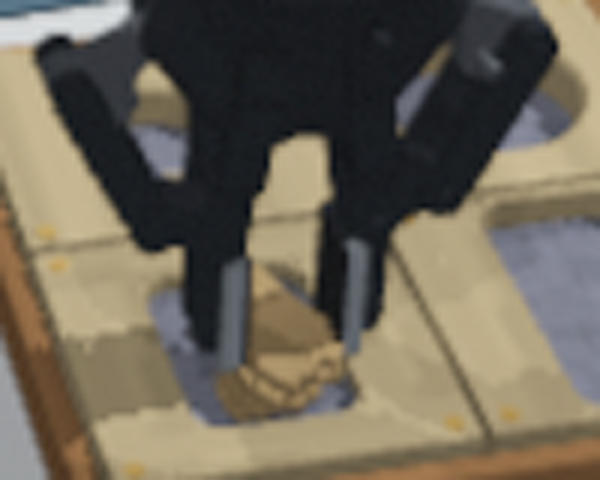

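Call:
nudge_tcp(steps={"sx": [-3, -3, -3], "sy": [2, 2, 2], "sz": [1, 1.5, 1.5], "drx": [0, 0, 0], "dry": [0, 0, 0], "drz": [0, 0, 0]})

```text
clock: 6.15
position: [489.6, -204.4, 45.8]
ee_rot: [-0.682, 0.732, 0.0, -0.0]
contact_force: [0.4, 0.6, -0.2]
gripper_width: 24.4
grasp_force: 59.0
```

Call:
nudge_tcp(steps={"sx": [0, 0, 0], "sy": [0, 0, 0], "sz": [0, 0, 0], "drx": [0, 0, 0], "dry": [0, 0, 0], "drz": [0, 0, 0]}, jaw=45)

```text
clock: 6.45
position: [489.9, -204.6, 45.9]
ee_rot: [-0.682, 0.732, -0.0, 0.0]
contact_force: [-0.2, -0.6, 0.3]
gripper_width: 44.8
grasp_force: 0.0
```

Call:
nudge_tcp(steps={"sx": [0, 0, 0, 0, 0], "sy": [0, 0, 0, 0, 0], "sz": [-30, -75, -110, -110, -110], "drx": [0, 0, 0, 0, 0], "dry": [0, 0, 0, 0, 0], "drz": [0, 0, 0, 0, 0]}, jaw=60)

```text
clock: 6.95
position: [490.0, -204.5, 156.7]
ee_rot: [-0.681, 0.732, -0.001, 0.001]
contact_force: [0.0, -0.2, -1.2]
gripper_width: 60.2
grasp_force: 0.0
```

```bash
python3 - <<'E'
from h import *
d(486.8,-203,46,176)
t=imaging.get_image("side"); k=imaging.get_image("top");cv2.imwrite("pics/b3.png",np.hstack([cv2.resize(t[230:310,310:410],None,fx=4,fy=4,interpolation=cv2.INTER_CUBIC),cv2.resize(k[165:245,390:480],None,fx=4,fy=4,interpolation=cv2.INTER_CUBIC)]))
E
```

```text
-> [ -1.2   3.5 110.6] [-0.002  0.    -0.002] now [ 490.  -204.5  156.7] j [-0.09  0.31 -0.35 -0.   -0.9   0.02] t 7.0 w 60.2
```

View pics/b3.png

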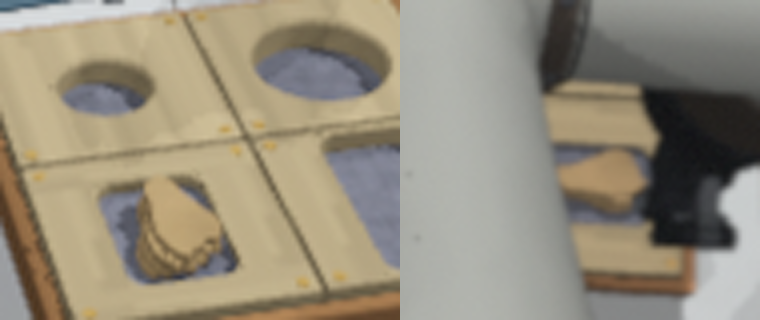

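```bash
python3 - <<'E'
from h import *
d(418.4,95.1,90,-162.3)
E
```

```text
-> [-293.6   91.5   65.1] [ 0.002  0.001 -0.38 ] now [ 488.9 -204.3  154.8] j [-0.09  0.32 -0.35 -0.   -0.9   0.02] t 7.0 w 59.8
```

Call:
nudge_tcp(steps={"sx": [-45, -90, -135, -180, -225, -265, -293.6, -293.6, -293.6, -293.6], "sy": [14, 28, 42, 56, 70, 82, 91.5, 91.5, 91.5, 91.5], "sz": [0, 0, 10, 25, 40, 55, 65, 65, 65, 65], "drx": [0, 0, 0, 0, 0, 0, 0, 0, 0, 0], "dry": [0, 0, 0, 0, 0, 0, 0, 0, 0, 0], "drz": [-0.1, -0.2, -0.3, -0.38, -0.38, -0.38, -0.38, -0.38, -0.38, -0.38]}, jaw=60)

```text
clock: 8.05
position: [419.2, 94.1, 90.4]
ee_rot: [0.807, -0.59, -0.0, 0.001]
contact_force: [-0.1, 0.2, 0.3]
gripper_width: 60.3
grasp_force: 0.0
```

```bash
python3 - <<'E'
from h import *
d(418.4,95.1,31,-162.3)
k=imaging.get_image("top");q=imaging.get_image("side")
cv2.imwrite("pics/c1.png",np.hstack([cv2.resize(q[180:240,220:320],None,fx=4,fy=4,interpolation=cv2.INTER_CUBIC),cv2.resize(k[210:270,270:370],None,fx=4,fy=4,interpolation=cv2.INTER_CUBIC)]))
E
```

```text
-> [-1.2  0.4 59.4] [ 0.001 -0.    -0.001] now [419.2  94.1  90.4] j [ 0.6   0.26 -0.66  0.   -0.65 -0.29] t 8.1 w 60.3
```

Call:
nudge_tcp(steps={"sx": [-1, -1, -1, -1, -1], "sy": [0, 0, 0, 0, 0], "sz": [30, 50, 59, 59, 59], "drx": [0, 0, 0, 0, 0], "dry": [0, 0, 0, 0, 0], "drz": [0, 0, 0, 0, 0]})

```text
clock: 8.65
position: [419.6, 95.7, 32.3]
ee_rot: [0.807, -0.59, 0.0, -0.0]
contact_force: [0.5, 0.8, -0.1]
gripper_width: 59.9
grasp_force: 0.0
```

Call:
nudge_tcp(steps={"sx": [0, 0, 0, 0, 0], "sy": [0, 0, 0, 0, 0], "sz": [0, 0, 0, 0, 0], "drx": [0, 0, 0, 0, 0], "dry": [0, 0, 0, 0, 0], "drz": [0, 0, 0, 0, 0]}, jaw=20)

```text
clock: 9.15
position: [419.7, 96.2, 32.9]
ee_rot: [0.808, -0.59, 0.0, -0.001]
contact_force: [-0.5, -0.0, 6.3]
gripper_width: 31.6
grasp_force: 60.4
```

Call:
nudge_tcp(steps={"sx": [0, 0, 0, 0, 0, 0], "sy": [0, 0, 0, 0, 0, 0], "sz": [-10, -30, -60, -80, -80, -80], "drx": [0, 0, 0, 0, 0, 0], "dry": [0, 0, 0, 0, 0, 0], "drz": [0, 0, 0, 0, 0, 0]})

```text
clock: 9.75
position: [418.8, 95.8, 112.3]
ee_rot: [0.807, -0.59, 0.0, -0.001]
contact_force: [-0.4, 0.3, -0.9]
gripper_width: 31.8
grasp_force: 59.6
```

```bash
python3 - <<'E'
from h import *
d(586.6,-209.7,110,176.2)
k=imaging.get_image("top");q=imaging.get_image("side"); p=arm.read_state()["position"]
a=[]
for n,t in(("side",q),("top",k)):
    x,y=proj(n,p-[0,0,17])[0].astype(int); print(x,y); a.append(cv2.resize(t[y-40:y+40,x-50:x+50],None,fx=4,fy=4,interpolation=cv2.INTER_CUBIC))
cv2.imwrite("pics/c2.png",np.hstack(a))
E
```

```text
-> [342.  -67.1   2.1] [-0.001  0.001  0.375] now [418.8  95.8 112.3] j [ 0.61  0.22 -0.64 -0.   -0.71 -0.3 ] t 9.8 w 31.8
269 173
304 239
```

Call:
nudge_tcp(steps={"sx": [40, 85, 130, 175, 220, 265, 305, 344, 344, 344], "sy": [0, -5, -15, -26, -36, -47, -57, -67, -67, -67], "sz": [0, 0, 0, 0, 0, 0, 0, 0, 0, 0], "drx": [0, 0, 0, 0, 0, 0, 0, 0, 0, 0], "dry": [0, 0, 0, 0, 0, 0, 0, 0, 0, 0], "drz": [0.05, 0.12, 0.2, 0.3, 0.375, 0.375, 0.375, 0.375, 0.375, 0.375]})

```text
clock: 10.85
position: [586.4, -212.1, 109.5]
ee_rot: [-0.683, 0.731, 0.002, -0.001]
contact_force: [-0.1, 0.7, -1.0]
gripper_width: 31.9
grasp_force: 59.7
```

```bash
python3 - <<'E'
from h import *
d(586.5,-211.7,60,176.2)
E
```

```text
-> [-0.4 -0.3 49.5] [ 0.004  0.001 -0.002] now [ 586.4 -212.1  109.5] j [-0.09  0.51 -0.17 -0.   -0.9   0.02] t 10.8 w 31.9
```

Call:
nudge_tcp(steps={"sx": [0, 0, 0, 0, 0], "sy": [0, 0, 0, 0, 0], "sz": [20, 40, 50, 50, 50], "drx": [0, 0, 0, 0, 0], "dry": [0, 0, 0, 0, 0], "drz": [0, 0, 0, 0, 0]})

```text
clock: 11.35
position: [587.6, -211.0, 62.2]
ee_rot: [-0.684, 0.73, -0.0, -0.0]
contact_force: [0.6, -0.3, 0.1]
gripper_width: 31.6
grasp_force: 59.7
```

```bash
python3 - <<'E'
from h import *
d(586.5,-211.7,47.5,176.2)
k=imaging.get_image("top");q=imaging.get_image("side")
cv2.imwrite("pics/c3.png",np.hstack([cv2.resize(q[215:305,350:450],None,fx=4,fy=4,interpolation=cv2.INTER_CUBIC),cv2.resize(k[140:230,390:480],None,fx=4,fy=4,interpolation=cv2.INTER_CUBIC)]))
E
```

```text
-> [ 0.8  1.1 14.7] [-0.    -0.     0.002] now [ 587.6 -211.    62.2] j [-0.09  0.56 -0.21  0.   -0.8   0.02] t 11.3 w 31.6
```

View pics/c3.png

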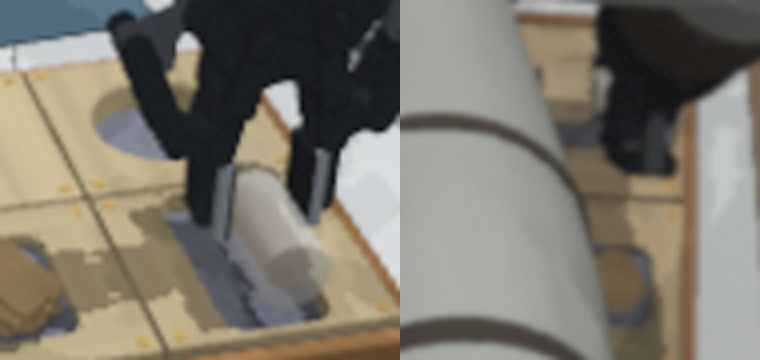

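```bash
python3 - <<'E'
from h import *
np.set_printoptions(precision=1,suppress=True)
p=arm.read_state()["position"];print(p)
for q in((300,275),(268,265),(330,285)): print(q,ray("side",350+q[0]/4,215+q[1]/4,49.4)-p)
for q in((140,62),(140,118),(140,92)): print(q,ray("top",390+q[0]/4,140+q[1]/4,60)-p)
ex=np.array([.9978,-.0663,0]);ey=np.array([.0663,.9978,0]);c=np.array([586.6,-209.7,28])
for n,o in(("side",(350,215)),("top",(390,140))): print(n,[(proj(n,c+a*22.5*ex+b*45*ey)[0]-o)*4 for a,b in((-1,-1),(1,-1),(1,1),(-1,1))])
E
```

```text
[ 588.1 -211.3   62.9]
(300, 275) [ -0.7 -40.5 -13.5]
(268, 265) [ -9.9 -31.5 -13.5]
(330, 285) [  7.6 -49.1 -13.5]
(140, 62) [16.5 39.2 -2.9]
(140, 118) [-15.5  40.8  -2.9]
(140, 92) [-0.7 40.1 -2.9]
side [array([234. , 332.4]), array([341.8, 316.2]), array([254.5, 181.6]), array([155.1, 195.1])]
top [array([275.9, 149.5]), array([276. ,  72.6]), array([117.9,  64.7]), array([116.6, 141.3])]
```

Call:
nudge_tcp(steps={"sx": [-1.5, -1.5, -1.5, -1.5, -1.5], "sy": [1, 1, 1, 1, 1], "sz": [5, 10, 13, 13, 13], "drx": [0, 0, 0, 0, 0], "dry": [0, 0, 0, 0, 0], "drz": [0, 0, 0, 0, 0]})

```text
clock: 11.95
position: [586.5, -210.1, 48.7]
ee_rot: [-0.683, 0.73, 0.0, -0.0]
contact_force: [0.1, -0.3, -0.7]
gripper_width: 32.0
grasp_force: 59.6
```

Call:
nudge_tcp(steps={"sx": [0, 0, 0, 0], "sy": [0, 0, 0, 0], "sz": [1, 2, 2, 2], "drx": [0, 0, 0, 0], "dry": [0, 0, 0, 0], "drz": [0, 0, 0, 0]})

```text
clock: 12.35
position: [586.7, -210.1, 48.0]
ee_rot: [-0.683, 0.73, -0.0, 0.0]
contact_force: [-1.7, 1.0, 6.2]
gripper_width: 32.0
grasp_force: 60.3
```

Call:
nudge_tcp(steps={"sx": [0, 0, 0], "sy": [0, 0, 0], "sz": [0, 0, 0], "drx": [0, 0, 0], "dry": [0, 0, 0], "drz": [0, 0, 0]}, jaw=48)

```text
clock: 12.65
position: [586.5, -210.0, 46.6]
ee_rot: [-0.683, 0.73, 0.0, -0.0]
contact_force: [-0.5, -0.3, -0.4]
gripper_width: 47.8
grasp_force: 0.0
```

Call:
nudge_tcp(steps={"sx": [0, 0, 0, 0, 0, 0], "sy": [0, 0, 0, 0, 0, 0], "sz": [-30, -70, -110, -110, -110, -110], "drx": [0, 0, 0, 0, 0, 0], "dry": [0, 0, 0, 0, 0, 0], "drz": [0, 0, 0, 0, 0, 0]}, jaw=60)

```text
clock: 13.25
position: [585.7, -209.8, 155.5]
ee_rot: [-0.683, 0.73, 0.001, -0.001]
contact_force: [0.4, 0.1, -0.1]
gripper_width: 60.3
grasp_force: 0.0
```

```bash
python3 - <<'E'
from h import *
np.set_printoptions(precision=1,suppress=True)
d(420.3,222.9,110,-162)
k=imaging.get_image("top");q=imaging.get_image("side"); cv2.imwrite("pics/side_c4.png",q); cv2.imwrite("pics/top_c4.png",k)
# gesso cap: find bright blob in top and side
for n,(x0,y0,x1,y1) in(("top",(236,230,260,256)),("side",(250,155,270,190))):
    g=cv2.cvtColor({"top":k,"side":q}[n],cv2.COLOR_BGR2GRAY)[y0:y1,x0:x1]; m=(g>135).astype(np.uint8)
    _,l,st,ce=cv2.connectedComponentsWithStats(m); i=1+st[1:,4].argmax(); print(n,st[i],ce[i]+[x0,y0],ray(n,*(ce[i]+[x0,y0]),51 if n=="top" else 47))
E
```

```text
-> [-420.7  193.6   46.2] [ 0.   0.  -0.4] now [ 585.7 -209.8  155.5] j [-0.1  0.5 -0.1 -0.  -1.   0. ] t 13.2 w 60.3
top [  3   5  14  13 147] [245.7 241. ] [421.  223.9  51. ]
side [ 2  7 14 11 98] [259.6 166.2] [423.1 224.6  47. ]
```

Call:
nudge_tcp(steps={"sx": [-37, -74, -111, -148, -185, -222, -258, -305, -350, -390], "sy": [26, 52, 79, 105, 131, 157, 183, 186, 189, 191], "sz": [0, 0, 0, 0, 0, 0, 0, 0, 10, 30], "drx": [0, 0, 0, 0, 0, 0, 0, 0, 0, 0], "dry": [0, 0, 0, 0, 0, 0, 0, 0, 0, 0], "drz": [0, 0, 0, 0, 0, 0, 0, 0, 0, 0]})

```text
clock: 14.35
position: [422.0, 194.5, 127.3]
ee_rot: [-0.684, 0.729, -0.0, 0.002]
contact_force: [0.6, -0.6, 0.1]
gripper_width: 59.9
grasp_force: 0.0
```

Call:
nudge_tcp(steps={"sx": [-32, -32, -32, -32, -32], "sy": [2, 2, 2, 2, 2], "sz": [30, 45, 45, 45, 45], "drx": [0, 0, 0, 0, 0], "dry": [0, 0, 0, 0, 0], "drz": [0, 0, 0, 0, 0]})

```text
clock: 14.85
position: [422.3, 223.6, 82.5]
ee_rot: [-0.683, 0.73, -0.0, 0.001]
contact_force: [0.6, -0.0, 0.1]
gripper_width: 60.0
grasp_force: 0.0
```

```bash
python3 - <<'E'
from h import *
d(421.3,224,36.5,176.2)
E
```

```text
-> [-0.3  1.  46. ] [-0.001  0.001 -0.   ] now [422.3 223.6  82.5] j [ 0.83  0.34 -0.56  0.   -0.67 -0.9 ] t 14.8 w 60.0
```

Call:
nudge_tcp(steps={"sx": [0, 0, 0, 0, 0], "sy": [1, 1, 1, 1, 1], "sz": [20, 38, 46, 46, 46], "drx": [0, 0, 0, 0, 0], "dry": [0, 0, 0, 0, 0], "drz": [0, 0, 0, 0, 0]})

```text
clock: 15.35
position: [421.4, 224.1, 36.7]
ee_rot: [-0.683, 0.73, -0.0, 0.001]
contact_force: [0.6, -0.2, 0.5]
gripper_width: 59.9
grasp_force: 0.0
```

Call:
nudge_tcp(steps={"sx": [0, 0, 0, 0, 0], "sy": [0, 0, 0, 0, 0], "sz": [0, 0, 0, 0, 0], "drx": [0, 0, 0, 0, 0], "dry": [0, 0, 0, 0, 0], "drz": [0, 0, 0, 0, 0]}, jaw=20)

```text
clock: 15.85
position: [421.2, 224.3, 36.7]
ee_rot: [-0.684, 0.73, -0.0, 0.001]
contact_force: [-1.4, -0.4, 6.5]
gripper_width: 28.8
grasp_force: 58.7
```

Call:
nudge_tcp(steps={"sx": [0, 0, 0, 0, 0, 0], "sy": [0, 0, 0, 0, 0, 0], "sz": [-10, -30, -55, -75, -75, -75], "drx": [0, 0, 0, 0, 0, 0], "dry": [0, 0, 0, 0, 0, 0], "drz": [0, 0, 0, 0, 0, 0]})

```text
clock: 16.45
position: [420.6, 223.8, 111.1]
ee_rot: [-0.683, 0.73, 0.0, 0.0]
contact_force: [-0.8, -0.8, 0.1]
gripper_width: 28.7
grasp_force: 59.1
```

```bash
python3 - <<'E'
from h import *
d(493.4,-103.3,110,176.2)
k=imaging.get_image("top");q=imaging.get_image("side"); p=arm.read_state()["position"]
a=[]
for n,t in(("side",q),("top",k)):
    x,y=proj(n,p-[0,0,17])[0].astype(int); print(x,y); a.append(cv2.resize(t[y-40:y+40,x-50:x+50],None,fx=4,fy=4,interpolation=cv2.INTER_CUBIC))
cv2.imwrite("pics/e1.png",np.hstack(a))
E
```

```text
-> [321.6 -94.3   0.9] [-0.     0.001 -0.   ] now [420.6 223.8 111.1] j [ 0.83  0.29 -0.53 -0.   -0.75 -0.9 ] t 16.4 w 28.7
257 147
242 239
```

Call:
nudge_tcp(steps={"sx": [25, 60, 100, 140, 180, 220, 260, 295, 321.5, 321.5], "sy": [-3, -7, -12, -17, -27, -45, -64, -82, -94.3, -94.3], "sz": [0, 0, 0, 0, 0, 0, 0, 0, 0, 0], "drx": [0, 0, 0, 0, 0, 0, 0, 0, 0, 0], "dry": [0, 0, 0, 0, 0, 0, 0, 0, 0, 0], "drz": [0, 0, 0, 0, 0, 0, 0, 0, 0, 0]})

```text
clock: 17.55
position: [494.1, -105.9, 109.3]
ee_rot: [-0.682, 0.732, 0.001, -0.001]
contact_force: [-0.1, 0.6, -0.5]
gripper_width: 28.7
grasp_force: 59.2
```

Call:
nudge_tcp(steps={"sx": [0, 0, 0, 0, 0, 0, 0], "sy": [0, 0, 0, 0, 0, 0, 0], "sz": [0, 15, 30, 45, 50, 50, 50], "drx": [0, 0, 0, 0, 0, 0, 0], "dry": [0, 0, 0, 0, 0, 0, 0], "drz": [0, 0, 0, 0, 0, 0, 0]})

```text
clock: 18.25
position: [494.0, -102.6, 61.2]
ee_rot: [-0.684, 0.73, -0.0, 0.0]
contact_force: [-0.1, 1.2, -0.9]
gripper_width: 28.7
grasp_force: 59.2
```

```bash
python3 - <<'E'
from h import *
d(493.4,-103.3,48,176.2)
k=imaging.get_image("top");q=imaging.get_image("side")
np.set_printoptions(precision=0,suppress=True)
a=[]; c=np.array([493.4,-103.3,28])
print(proj("side",[c,c+[15,0,-1],c-[15,0,0]]))
x,y=proj("side",c+[0,0,15])[0].astype(int)
cv2.imwrite("pics/e2.png",np.hstack([cv2.resize(q[y-40:y+40,x-45:x+45],None,fx=4,fy=4,interpolation=cv2.INTER_CUBIC),cv2.resize(k[160:240,380:470],None,fx=4,fy=4,interpolation=cv2.INTER_CUBIC)]))
print(x-45,y-40)
E
```

```text
-> [ 0.7  0.5 13.2] [-0.    -0.     0.002] now [ 494.  -102.6   61.2] j [ 0.12  0.41 -0.52  0.   -0.64 -0.18] t 18.2 w 28.7
[[336. 251.]
 [344. 250.]
 [328. 252.]]
291 203
```

View pics/e2.png

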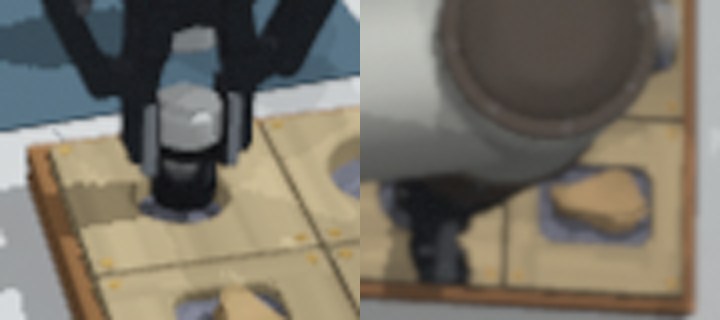

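Call:
nudge_tcp(steps={"sx": [0.5, 0.5, 0.5, 0.5, 0.5], "sy": [0.5, 0.5, 0.5, 0.5, 0.5], "sz": [5, 9, 12, 12, 12], "drx": [0, 0, 0, 0, 0], "dry": [0, 0, 0, 0, 0], "drz": [0, 0, 0, 0, 0]})

```text
clock: 18.85
position: [493.2, -103.7, 48.7]
ee_rot: [-0.683, 0.73, 0.0, -0.0]
contact_force: [-0.2, -0.2, -0.8]
gripper_width: 28.5
grasp_force: 59.2
```

Call:
nudge_tcp(steps={"sx": [0, 0, 0, 0], "sy": [0, 0, 0, 0], "sz": [1, 2, 2, 2], "drx": [0, 0, 0, 0], "dry": [0, 0, 0, 0], "drz": [0, 0, 0, 0]})

```text
clock: 19.25
position: [493.4, -103.7, 47.8]
ee_rot: [-0.684, 0.73, -0.0, 0.0]
contact_force: [-1.3, 1.0, 5.5]
gripper_width: 28.8
grasp_force: 59.8
```

Call:
nudge_tcp(steps={"sx": [0, 0, 0], "sy": [0, 0, 0], "sz": [0, 0, 0], "drx": [0, 0, 0], "dry": [0, 0, 0], "drz": [0, 0, 0]}, jaw=44)

```text
clock: 19.55
position: [493.2, -103.6, 46.7]
ee_rot: [-0.683, 0.73, 0.0, 0.0]
contact_force: [0.0, -0.6, 1.1]
gripper_width: 44.1
grasp_force: 0.0
```

Call:
nudge_tcp(steps={"sx": [0, 0, 0, 0, 0, 0], "sy": [0, 0, 0, 0, 0, 0], "sz": [-25, -60, -105, -140, -140, -140], "drx": [0, 0, 0, 0, 0, 0], "dry": [0, 0, 0, 0, 0, 0], "drz": [0, 0, 0, 0, 0, 0]}, jaw=75)

```text
clock: 20.15
position: [493.3, -103.5, 187.4]
ee_rot: [-0.683, 0.73, -0.0, 0.001]
contact_force: [-0.1, 0.7, -1.4]
gripper_width: 75.2
grasp_force: 0.0
```

```bash
python3 - <<'E'
from h import *
np.set_printoptions(precision=1,suppress=True)
k=cv2.imread("pics/top0.png");q=cv2.imread("pics/side0.png")
for n,(x0,y0,x1,y1) in(("top",(250,162,270,184)),("side",(316,142,332,158))):
    g=cv2.cvtColor({"top":k,"side":q}[n],cv2.COLOR_BGR2GRAY)[y0:y1,x0:x1]; m=(g>150).astype(np.uint8)
    _,l,st,ce=cv2.connectedComponentsWithStats(m); i=1+st[1:,4].argmax(); c=ce[i]+[x0,y0]; print(n,st[i],c,ray(n,*c,96 if n=="top" else 89))
d(560.9,189.4,190,176.2)
for n in("top","side"):
  c=np.array([561,189.4,0]);print(n,proj(n,[c+[0,0,97],c+[0,0,90],c+[0,0,3]]))
E
```

```text
top [  3   5  13  12 133] [259.2 172.4] [562.4 190.4  96. ]
side [ 2  1 14 12 87] [325.5 146.4] [568. 199.  89.]
-> [-296.7  -48.1   -2.3] [-0.  0. -0.] now [ 493.3 -103.5  187.4] j [ 0.1  0.2 -0.4 -0.  -1.  -0.2] t 20.1 w 75.2
top [[259.6 172.9]
 [260.  173.7]
 [264.8 182.5]]
side [[323.9 145.1]
 [323.8 148. ]
 [323.2 183. ]]
```

Call:
nudge_tcp(steps={"sx": [-40, -80, -120, -160, -190, -220, -255, -297.4, -297.4, -297.4], "sy": [12, 24, 36, 48, 24, 0, -25, -49, -49, -49], "sz": [0, 0, 0, 0, 0, 0, 0, 0, 0, 0], "drx": [0, 0, 0, 0, 0, 0, 0, 0, 0, 0], "dry": [0, 0, 0, 0, 0, 0, 0, 0, 0, 0], "drz": [0, 0, 0, 0, 0, 0, 0, 0, 0, 0]}, jaw=78)

```text
clock: 21.15
position: [560.9, 190.2, 183.9]
ee_rot: [-0.684, 0.73, 0.001, -0.003]
contact_force: [-0.9, 0.1, 0.4]
gripper_width: 77.9
grasp_force: 0.0
```

Call:
nudge_tcp(steps={"sx": [0, 0, 0, 0], "sy": [0, 0, 0, 0], "sz": [20, 45, 45, 45], "drx": [0, 0, 0, 0], "dry": [0, 0, 0, 0], "drz": [0, 0, 0, 0]})

```text
clock: 21.55
position: [561.1, 188.8, 141.6]
ee_rot: [-0.683, 0.73, -0.0, -0.001]
contact_force: [-0.0, -0.1, 0.3]
gripper_width: 77.8
grasp_force: 0.0
```

```bash
python3 - <<'E'
from h import *
d(562,190,52,176.2)
k=imaging.get_image("top");q=imaging.get_image("side"); p=arm.read_state()["position"]
x,y=proj("side",p-[0,0,30])[0].astype(int)
# finger inner edges in side view rows vs cap
cv2.imwrite("pics/f1.png",np.hstack([cv2.resize(q[y-40:y+40,x-50:x+50],None,fx=4,fy=4,interpolation=cv2.INTER_CUBIC),cv2.resize(k[145:225,220:320],None,fx=4,fy=4,interpolation=cv2.INTER_CUBIC)]))
print(x-50,y-40)
g=cv2.cvtColor(q,cv2.COLOR_BGR2GRAY)
for z in(-6,-10,-14):
    u,v=proj("side",p+[0,0,z])[0].round().astype(int); print(u,v,g[v,u-26:u+27])
u,v=proj("side",[562,190,90])[0].round().astype(int); print(u,v,g[v,u-26:u+27])
E
```

```text
-> [-1.4 -0.9 89.6] [ 0.001 -0.001 -0.   ] now [561.1 188.8 141.6] j [ 0.6   0.43 -0.22  0.   -0.93 -0.66] t 21.6 w 77.8
274 98
325 128 [ 70  25  19  27  29  46  88 101  70  29  18  20  19  18  18  21  37  52
  55  58  60  59  60  59  69 108 120 122 137 144 151 160 169 177 182 183
 184 179 142  88  69  70  71 100  89  92  88  58  27  19  20  19  18]
325 130 [ 72  29  26  29  39  73  95  98  66  33  29  30  31  32  31  27  46 109
 123 126 127 140 144 143 143 144 144 143 143 143 145 149 157 165 173 179
 183 184 184 175 138  87  67  69  69  70  70  44  18  22  17  20  17]
325 131 [ 70  30  29  32  33  60  74  75  53  34  31  31  34  33  34  26  51 127
 143 144 146 146 145 145 144 146 146 146 145 143 143 145 151 158 166 174
 180 183 184 184 175 126  76  69  67  67  68  42  18  18  18  18  17]
324 148 [111  73  62 113 123 121 119 118 120 121 121 122 123 122 125 130  87  59
  94 107 123 132 143 146 147 150 156 153 176 182 177 158 145 123 164 186
 198 203 203 205 206 203 202 201 203 205 206 207 207 206 206 206 206]
```

Call:
nudge_tcp(steps={"sx": [-1.5, -1.5, -1.5, -1.5], "sy": [-1, -1, -1, -1], "sz": [20, 45, 65, 65], "drx": [0, 0, 0, 0], "dry": [0, 0, 0, 0], "drz": [0, 0, 0, 0]})

```text
clock: 22.05
position: [561.6, 190.5, 75.3]
ee_rot: [-0.683, 0.73, 0.001, -0.002]
contact_force: [0.2, -0.4, -0.7]
gripper_width: 78.0
grasp_force: 0.0
```

Call:
nudge_tcp(steps={"sx": [0, 0, 0, 0, 0], "sy": [0, 0, 0, 0, 0], "sz": [10, 20, 24.5, 24.5, 24.5], "drx": [0, 0, 0, 0, 0], "dry": [0, 0, 0, 0, 0], "drz": [0, 0, 0, 0, 0]})

```text
clock: 22.55
position: [563.0, 191.5, 52.6]
ee_rot: [-0.683, 0.73, -0.0, 0.0]
contact_force: [-0.4, -0.1, -0.1]
gripper_width: 77.6
grasp_force: 0.0
```

```bash
python3 - <<'E'
from h import *
d(562,190,52,176.2)
E
```

```text
-> [1.5 0.9 0.6] [-0.001  0.     0.001] now [563.  191.5  52.6] j [ 0.6   0.54 -0.3   0.   -0.74 -0.67] t 22.6 w 77.6
```

Call:
nudge_tcp(steps={"sx": [0, 0, 0, 0, 0], "sy": [0, 0, 0, 0, 0], "sz": [0, 0, 0, 0, 0], "drx": [0, 0, 0, 0, 0], "dry": [0, 0, 0, 0, 0], "drz": [0, 0, 0, 0, 0]}, jaw=40)

```text
clock: 23.05
position: [563.1, 191.6, 53.0]
ee_rot: [-0.684, 0.73, -0.0, 0.001]
contact_force: [-1.8, -0.0, 4.7]
gripper_width: 47.4
grasp_force: 61.8
```

Call:
nudge_tcp(steps={"sx": [0, 0, 0, 0, 0, 0, 0, 0], "sy": [0, 0, 0, 0, 0, 0, 0, 0], "sz": [-8, -25, -45, -70, -85, -90, -90, -90], "drx": [0, 0, 0, 0, 0, 0, 0, 0], "dry": [0, 0, 0, 0, 0, 0, 0, 0], "drz": [0, 0, 0, 0, 0, 0, 0, 0]})

```text
clock: 23.85
position: [562.0, 191.0, 141.1]
ee_rot: [-0.683, 0.73, 0.0, -0.001]
contact_force: [0.6, -0.0, -2.4]
gripper_width: 48.0
grasp_force: 62.0
```

```bash
python3 - <<'E'
from h import *
d(562,190,142,176.2);d(430,190,142,176.2);d(430,0,142,176.2);d(593.2,-109.9,142,176.2)
E
```

```text
-> [ 1.  -0.1 -0.9] [ 0.002 -0.001 -0.   ] now [562.  191.  141.1] j [ 0.6   0.43 -0.21 -0.   -0.93 -0.67] t 23.9 w 48.0
-> [  9.7 131.6  -0.6] [ 0.002 -0.001 -0.   ] now [562.  191.  141.1] j [ 0.6   0.43 -0.21 -0.   -0.93 -0.67] t 23.9 w 48.0
-> [199.3 119.   -0.4] [ 0.002 -0.001 -0.   ] now [562.  191.  141.1] j [ 0.6   0.43 -0.21 -0.   -0.93 -0.67] t 23.9 w 48.0
-> [298.1 -51.1  -0.7] [ 0.002 -0.001 -0.   ] now [562.  191.  141.1] j [ 0.6   0.43 -0.21 -0.   -0.93 -0.67] t 23.9 w 48.0
```

Call:
nudge_tcp(steps={"sx": [2, 4, 7, 12, 45, 85, 125, 165, 199, 220], "sy": [20, 55, 92, 122, 130, 127, 124, 121, 113, 80], "sz": [0, 0, 0, 0, 0, 0, 0, 0, 0, 0], "drx": [0, 0, 0, 0, 0, 0, 0, 0, 0, 0], "dry": [0, 0, 0, 0, 0, 0, 0, 0, 0, 0], "drz": [0, 0, 0, 0, 0, 0, 0, 0, 0, 0]})

```text
clock: 24.85
position: [464.7, -25.3, 141.2]
ee_rot: [-0.683, 0.731, 0.002, -0.002]
contact_force: [0.4, 0.8, -1.8]
gripper_width: 48.3
grasp_force: 62.5
```

Call:
nudge_tcp(steps={"sx": [18, 36, 56, 72, 78, 78, 78, 78], "sy": [-34, -68, -102, -122, -131, -131, -131, -131], "sz": [0, 0, 0, 0, 0, 0, 0, 0], "drx": [0, 0, 0, 0, 0, 0, 0, 0], "dry": [0, 0, 0, 0, 0, 0, 0, 0], "drz": [0, 0, 0, 0, 0, 0, 0, 0]})

```text
clock: 25.65
position: [592.9, -108.5, 142.2]
ee_rot: [-0.684, 0.73, 0.0, -0.0]
contact_force: [0.1, 0.5, -1.6]
gripper_width: 48.2
grasp_force: 62.6
```

```bash
python3 - <<'E'
from h import *
d(593.2,-109.9,61.5,176.2)
E
```

```text
-> [ 1.4 -0.5 80.7] [0.001 0.    0.001] now [ 592.9 -108.5  142.2] j [ 0.09  0.44 -0.19 -0.   -0.94 -0.15] t 25.6 w 48.2
```

Call:
nudge_tcp(steps={"sx": [0.5, 0.5, 0.5, 0.5, 0.5], "sy": [-0.5, -0.5, -0.5, -0.5, -0.5], "sz": [25, 50, 59, 59, 59], "drx": [0, 0, 0, 0, 0], "dry": [0, 0, 0, 0, 0], "drz": [0, 0, 0, 0, 0]})

```text
clock: 26.15
position: [595.1, -109.6, 84.5]
ee_rot: [-0.684, 0.73, -0.001, 0.0]
contact_force: [-0.5, 0.2, -0.8]
gripper_width: 48.0
grasp_force: 62.5
```

Call:
nudge_tcp(steps={"sx": [0, 0, 0, 0, 0], "sy": [0, 0, 0, 0, 0], "sz": [4, 8, 11, 11, 11], "drx": [0, 0, 0, 0, 0], "dry": [0, 0, 0, 0, 0], "drz": [0, 0, 0, 0, 0]})

```text
clock: 26.65
position: [594.5, -110.0, 72.3]
ee_rot: [-0.683, 0.73, -0.0, -0.0]
contact_force: [-0.5, 0.2, -1.3]
gripper_width: 47.9
grasp_force: 62.5
```

Below the rim with no contact, so I'll keep lowering to the floor.

Call:
nudge_tcp(steps={"sx": [0, 0, 0, 0, 0], "sy": [1, 1, 1, 1, 1], "sz": [4, 7, 9.5, 9.5, 9.5], "drx": [0, 0, 0, 0, 0], "dry": [0, 0, 0, 0, 0], "drz": [0, 0, 0, 0, 0]})

```text
clock: 27.15
position: [593.5, -109.8, 62.7]
ee_rot: [-0.683, 0.73, 0.0, -0.0]
contact_force: [0.2, 0.1, -1.9]
gripper_width: 47.8
grasp_force: 62.6
```

Call:
nudge_tcp(steps={"sx": [0, 0, 0, 0], "sy": [0, 0, 0, 0], "sz": [1, 2, 2, 2], "drx": [0, 0, 0, 0], "dry": [0, 0, 0, 0], "drz": [0, 0, 0, 0]})

```text
clock: 27.55
position: [593.7, -109.9, 62.0]
ee_rot: [-0.684, 0.73, -0.0, 0.0]
contact_force: [-2.0, 0.3, 5.5]
gripper_width: 47.5
grasp_force: 63.0
```

Call:
nudge_tcp(steps={"sx": [0, 0, 0], "sy": [0, 0, 0], "sz": [0, 0, 0], "drx": [0, 0, 0], "dry": [0, 0, 0], "drz": [0, 0, 0]}, jaw=68)

```text
clock: 27.85
position: [593.6, -109.8, 60.7]
ee_rot: [-0.683, 0.73, -0.0, 0.0]
contact_force: [0.2, 0.1, 0.2]
gripper_width: 67.9
grasp_force: 0.0
```

Call:
nudge_tcp(steps={"sx": [0, 0, 0, 0, 0, 0], "sy": [0, 0, 0, 0, 0, 0], "sz": [-20, -50, -95, -140, -150, -150], "drx": [0, 0, 0, 0, 0, 0], "dry": [0, 0, 0, 0, 0, 0], "drz": [0, 0, 0, 0, 0, 0]})

```text
clock: 28.45
position: [594.6, -109.8, 213.2]
ee_rot: [-0.683, 0.73, -0.002, 0.002]
contact_force: [0.6, 0.3, 0.1]
gripper_width: 68.3
grasp_force: 0.0
```

Call:
nudge_tcp(steps={"sx": [-45, -90, -135, -180, -220, -260, -300, -340, -380, -380], "sy": [0, 25, 60, 95, 120, 140, 150, 160, 160, 160], "sz": [0, 0, 0, 0, 0, 0, 0, 0, 0, 0], "drx": [0, 0, 0, 0, 0, 0, 0, 0, 0, 0], "dry": [0, 0, 0, 0, 0, 0, 0, 0, 0, 0], "drz": [0, 0, 0, 0, 0, 0, 0, 0, 0, 0]}, jaw=85)

```text
clock: 29.45
position: [458.3, 283.5, 208.3]
ee_rot: [-0.685, 0.729, 0.0, -0.001]
contact_force: [-0.9, -0.1, -0.0]
gripper_width: 85.2
grasp_force: 0.0
```

```bash
python3 - <<'E'
from h import *
k=imaging.get_image("top");q=imaging.get_image("side"); cv2.imwrite("pics/top_z.png",k)
f=lambda t,x0,y0,w,h,s:cv2.resize(t[y0:y0+h,x0:x0+w],None,fx=s,fy=s,interpolation=cv2.INTER_CUBIC)
a=np.hstack([f(q,285,200,190,125,2.1),f(k,360,130,190,125,2.1)]); b=np.hstack([f(q,210,120,190,125,2.1),f(k,170,140,190,125,2.1)])
cv2.imwrite("pics/z.png",np.vstack([a,b]))
d(593,-110,200,176.2)
E
```

```text
-> [ 380.4 -160.2    9.1] [ 0.003 -0.003  0.002] now [457.8 280.  208.4] j [ 0.85  0.27 -0.27 -0.   -1.04 -0.92] t 29.6 w 84.8
```

View pics/z.png

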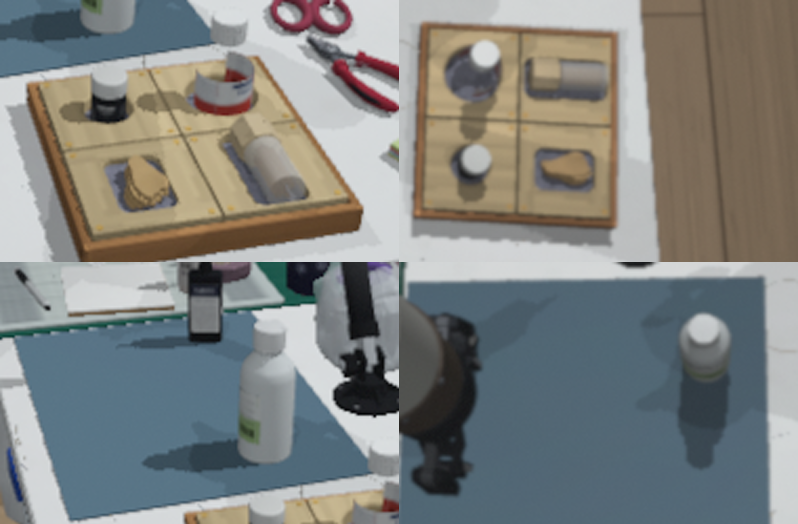

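All four kit items sit in their own pockets: fish and jar lying flat inside their rims, pot and thinner standing upright. The medium and the glue stand where they were, and the arm is clear.

```bash
python3 -c "
from bench import arm, imaging
print(arm.job_done())"
```

```text
the job is handed in; nothing more can be done
None
```

I packed the fish, pick jar, gesso pot and thinner into their pockets in the order you listed, left the medium and glue standing untouched, and handed in the job at about 30 s. I haven't seen the verdict.

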